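# Unbolt a sprung painting case and hold its lid at the 45 degree line

## Robot

A 6-joint arm with a two-finger parallel gripper is mounted at the origin on a cart in front of the work surface, level with it; the furniture and walls round the work are solid. World frame = base frame: x ahead of the robot, y to its left, z up, the work surface at z = 0. Lengths are in m, angles in degrees, forces in N, time in s.
With the tool pointing down it reaches from about 0.35 to 0.875 m from the base axis. Payload 4.2 kg.
Tool frame: the origin (TCP) lies on the centre line of the jaws, within the pads' length; the fingertips stand 25 mm ahead of it and the grasp point (between the pads) lies 6 mm ahead of it (finger_overhang is the distance from the TCP to the fingertips, in m); z points along the fingers, y is the line along which they close (so a half turn about z gives the same grasp; the last joint's range is limited). The gripper opens to 87 mm and grips with 3 to 60 N. Pads are 19 mm wide; open, the fingers measure 117 mm over their backs; the gripper's body (75 mm by 190 mm) begins 51 mm behind the grasp point.
Start: joints at [-49.985, 22.042, 0.453, 0, -68.411, -14.817], TCP at [0.266, -0.565, 0.248] pointing down, gripper open.
Joint ranges: [-179.83, 179.83], [-69.29, 118.12], [-61.27, 80.66], [-181.25, 117.63], [-171.15, -9.14], [-177.46, 177.46]. Speed limits (degrees/s): [159.86, 159.86, 180, 180, 180, 180].

## Interface

Orientations are given as a 3x3 rotation matrix whose columns are the frame's x, y, z axes.
In Python, from station import sense, capture, finish_job, spot_in, tip_of, finger_overhang gives the robot as it stands. The module is installed in compiled form; this text tells all that it offers.
- The arm moves only by the tool servo_tool, never from a script. Its arguments are lists of equal length, an entry for each row: "slide": the shift along the tool's x, y, z in m, a list of three; "spin": the turn about the tool's z in degrees; "grip": the closure, from 0 (fully open) to 1 (shut). A call has exactly 5 rows; each row is the pose to reach, as a shift and turn from the pose commanded when the call began, along the tool's axes at that moment; what a row does not reach only later rows make up. A row lasts 1/12 s, in which the tool goes at most 41.7 mm and 7.16 degrees, less where a joint would pass 70% of its speed; a pose out of reach is approached as far as the arm can. A call with a gripper value outside its range is refused whole. The fingers move at their own pace and stop on an object; the grip force is fixed at half the most. Time passes only in rows, so rows that repeat a pose let the fingers close, or fill a call up. It gives the time, the measured TCP pose, the force, the opening and the grip force at its end, in the units of the state.
- sense(): the state, without advancing time (a new reading comes with each control period).
- capture(name): name is "scene" or "top" or "wrist"; returns a dict with "pixels" (384x512x3 uint8, blue, green, red), "depth" (384x512 float32, m along the optical axis (not along the pixel's ray), 0 where there is no reading), "fx", "fy", "cx", "cy" (pixels), "R" (3x3) and "t" (3): a world point X has camera coordinates R X + t; the wrist camera has in their place "hand_eye" (4x4, takes a point from camera to tool coordinates, whose origin is the TCP and whose axes are the flange's). Camera axes: x right, y down, z forward; pixel columns grow to the right and rows downward; lengths in m; the calibration is good to about 2 mm. A picture is of the moment at which its call begins: read the wrist's pose just before it.
- finish_job(): hands the job in; it is judged then, once.
Trained networks look in the newest picture that a camera, given by its name, has taken for a name from the list of things; names that differ only in an ending like _2 or _b are one class to them, and where a whole thing is asked for, a point or a joint stands for the part that bears it (a point fixed in the world has none). Each returns a list of dicts, best first, with "conf" (0 to 1); they miss things now and then, are a little off and sometimes report something else, mostly with a low value. They report only what shows in the picture. A call takes as long as a camera call.
- spot_in(thing, camera): "point" ([x, y, z] in m, in world coordinates, good to about 4 mm: the middle of the surface that is visible of it).
- tip_of(thing, camera): "point" ([x, y, z] in m, in world coordinates, good to about 4 mm: a listed point, or the origin of a listed thing).
The state is a dict: "time_s": time; "joints": joint angles; "joint_velocities": joint speeds; "effort": joint torques, N m; "tcp_pos": TCP position; "ee_rot": TCP orientation; "wrist_force": force on the tool from outside, world axes, zero at the start; "moment": the same for the moment, N m; "gripper_width": opening from 0.0 (shut) to 1.0 (fully open); "gripper_force": force on a finger pad.
Only numpy, scipy, OpenCV 4.12 (cv2) and the standard library are available. Lean on these libraries where they do the work, as an engineer would, in place of code of your own. Each camera call takes 0.05 s, during which the arm holds its last target. There are 200 camera calls.

## Task

The flat wooden painting case is bolted shut and its lid is sprung. Draw the bolt on its front clear of the staple, then raise the lid by its wooden pull until the wing nut's pin stands at the long 45 degree line of the brass quadrant, and hold it steady there so that I can tighten the nut: finish while still holding the pull. Do not let the spring snap the lid down, and leave the bottle, the tube and the pot in front of the case where they are.

Things in the scene. Friction and masses are not known exactly. Their poses are not given: they have to be found in the camera images.
- paint_case: Closed flat wooden painting case, 250 (x) x 342 (y) x 51 mm high, fixed to the table. Origin: centre of its underside; its x points from its front to the hinge at the back, z up. Box up to 38 mm, lid 39 to 51 mm high, flush at the front (x = -118 mm). Bolt and pull are on the front; a curved brass quadrant, 2 mm thick, stands on its side at y = +174 mm, up to 165 mm high.
- paint_case_lid (a joint): Opening angle of the lid in rad: 0 shut, 0.785 (45 degrees) at the long line, at most 1.83. Hinge axis along the case's y. A hinge spring and the lid's weight pull it shut: about 4 N at the pull to start it, 5 to 7 N at 45 degrees; it snaps shut when let go.
- lid_hinge (a point): Point on the hinge axis in the middle of the back, 38.5 mm above the table (x = +121, y = +3 mm in the case). Its axes are the case's. The pull's centre moves round it on a radius of 267 mm.
- lid_pull: Wooden pull of the lid: a barrel 21 mm in diameter, 30 mm long along the hinge axis, flat ends, on a 13 mm wide neck, 28 mm out from the middle of the lid's front edge. Origin: its centre, 45 mm above the table when shut (x = -146, y = +3 mm in the case). Pinched over its ends from above it swivels between the pads as the lid turns. It turns with the lid; axes are the case's when shut.
- case_bolt (a joint): Travel of the bolt in m: 0 to 0.004 at the start (shot through the staple, a brass loop hanging from the lid), 0.024 fully drawn. It slides along the case's +y, away from the pull, against about 2 N of friction and stays where it is left. Below about 0.013 it stops the lid, which gives 1 or 2 degrees only; from 0.017 on it counts as clear.
- bolt_knob (a point): Centre of the bolt's round steel knob, a 16 mm ball on a 7 mm stud, 33 mm out from the case's front and 29 mm above the table (x = -151, y = +108 mm + travel in the case). Along its travel fingertips have room on both sides of it, in front of the brass bolt guides, which stand 15 mm out from the case. Its axes are the case's.
- lid_index (a point): Pin with the brass wing nut on the lid's edge at the quadrant's side; it runs in the quadrant's slot, 115 mm from the hinge. When the lid is shut it is at the slot's lower end.
- mark_45 (a point): Where the quadrant's long dark line crosses its slot: the pin stands here at 45 degrees (joint value 0.785). Shorter lines stand at 15, 30 and 60 degrees.
- relief_bottle: White squeeze bottle with a long green nozzle lying on the table in front of the far part of the case, 215 x 60 x 60 mm. Leave it alone. Origin: centre of its underside.
- paint_tube: Small yellow paint tube with a black cap lying on the table in front of the case, 103 x 28 x 25 mm. Leave it alone. Origin: centre of its underside.
- paint_pot: Small open white pot of blue paint, 47 mm wide and 36 mm high, standing in front of the case. Leave it alone. Origin: centre of its underside.

How it is judged:
By the outcome, as a careful person would: the job done as asked, in the order asked, and still so for the second after the job is handed in, while the arm keeps its last pose, push and grip.
It also fails if it takes over 48 s, if anything falls off the work surface, if the arm or the gripper's body presses on something with over 40 N, if the wrist force passes 120 N, or if a joint passes its speed limit or range.

## Working session

There is one attempt and no reset: what is moved stays moved. The work goes in short steps, Python scripts to look and compute and a tool call to move; the robot and the scene stay as the last step left them, time stands still between calls to the robot, and variables do not carry over. Pictures are saved under pics/ and viewed, at most 10 in all, crops included, and the job is handed in when it is done.

Besides the shell and the picture viewer there is one more tool, called after ">>>" by a JSON object that holds its "method" and its "body", one argument or row to a line. servo_tool: Moves the arm, as the interface text tells. Its arguments: {"type":"object","properties":{"slide":{"type":"array"},"spin":{"type":"array"},"grip":{"type":"array"}},"required":["slide","spin","grip"]}

```bash
mkdir -p pics
cat > h.py <<'E'
from station import *
import numpy as np, cv2
def snap(cam,fn=None):
    c=capture(cam)
    if fn: cv2.imwrite('pics/'+fn,c['pixels'])
    return c
E
python3 - <<'E'
from h import *
s=sense();print(s['time_s'],s['tcp_pos'],np.round(s['ee_rot'],3).tolist(),s['gripper_width'],finger_overhang)
for cam in ('scene','top'):
    snap(cam,cam+'1.png')
    for n in ['paint_case','lid_hinge','lid_pull','bolt_knob','lid_index','mark_45','relief_bottle','paint_tube','paint_pot']:
        r=tip_of(n,cam); print(cam,n,[(np.round(d['point'],3).tolist(),round(d['conf'],2)) for d in r[:2]])
a=cv2.imread('pics/scene1.png');b=cv2.imread('pics/top1.png')
E
```

```text
0.0 [ 0.26587338 -0.56503116  0.24646683] [[-0.905, -0.426, -0.001], [-0.426, 0.905, 0.002], [0.0, 0.002, -1.0]] 0.9978012623670616 0.025
scene paint_case [([0.628, 0.106, 0.0], 0.82)]
scene lid_hinge [([0.635, 0.225, 0.042], 0.91)]
scene lid_pull [([0.612, -0.034, 0.048], 0.6)]
scene bolt_knob [([0.504, -0.031, 0.033], 0.43)]
scene lid_index [([0.452, 0.128, 0.049], 0.73)]
scene mark_45 [([0.456, 0.17, 0.125], 0.96)]
scene relief_bottle [([0.716, -0.177, 0.002], 0.82)]
scene paint_tube [([0.465, -0.178, -0.005], 0.83)]
scene paint_pot [([0.566, -0.175, -0.003], 0.77)]
top paint_case [([0.624, 0.106, 0.0], 0.85), ([0.715, -0.175, 0.001], 0.42)]
top lid_hinge [([0.636, 0.225, 0.038], 0.62)]
top lid_pull [([0.61, -0.039, 0.044], 0.73)]
top bolt_knob [([0.504, -0.037, 0.029], 0.7), ([0.623, 0.105, -0.003], 0.61)]
top lid_index [([0.457, 0.132, 0.047], 0.98)]
top mark_45 [([0.456, 0.163, 0.121], 0.72)]
top relief_bottle [([0.718, -0.178, 0.003], 0.89)]
top paint_tube [([0.716, -0.174, 0.002], 0.74), ([0.457, 0.167, 0.122], 0.3)]
top paint_pot [([0.565, -0.174, -0.003], 0.76)]
```

View pics/scene1.png

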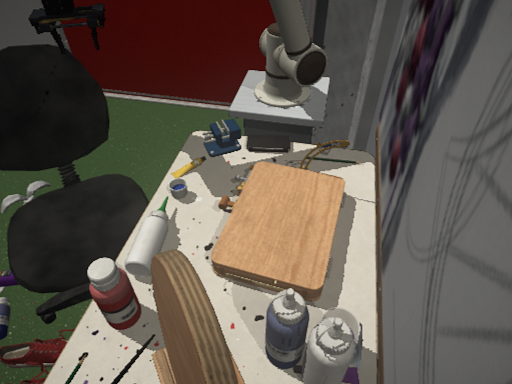

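View pics/top1.png

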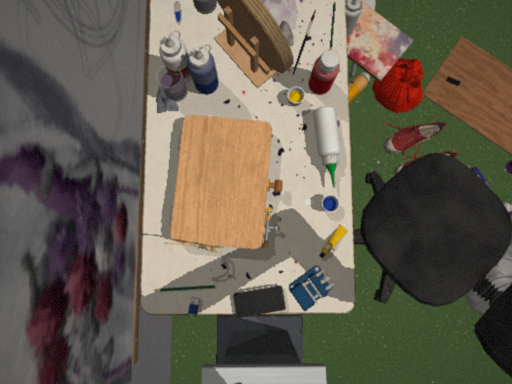

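The pictures agree with the networks. In the top view the case is at (222,182), the pull at (278,187), the knob at about (270,232) and the quadrant at about (205,246). The tube, pot and bottle lie in front, at (334,240), (330,204) and (327,140). I'll move to a viewpoint in front of the bolt and the pull.

>>> {"method": "servo_tool", "body": {
  "slide": [
    [-0.03,0.02,0],
    [-0.06,0.04,0],
    [-0.09,0.06,0],
    [-0.12,0.08,0],
    [-0.15,0.1,0]
  ],
  "spin": [-4,-8,-12,-16,-20],
  "grip": [0,0,0,0,0]
}}

```text
time_s: 1.42
tcp_pos: [0.3598, -0.4098, 0.2477]
ee_rot: [[-0.703, -0.712, 0.0], [-0.712, 0.703, -0.0], [0.0, -0.0, -1.0]]
wrist_force: [1.0, 0.2, -0.1]
gripper_width: 0.996
gripper_force: 0.0
```

```bash
cat >> h.py <<'E'
def to(p,yawy=174.7):
    "slide and spin (tool axes) to TCP p, tool y at yawy deg"
    s=sense();R=np.array(s['ee_rot']);d=R.T@(np.array(p)-s['tcp_pos'])
    y=np.degrees(np.arctan2(R[1,1],R[0,1]));e=(yawy-y+90)%180-90
    print('t',round(s['time_s'],2),'tcp',np.round(s['tcp_pos'],4),'yaw',round(y,2),'slide',np.round(d,4),'spin',round(-e,2),'F',np.round(s['wrist_force'],1),'w',round(s['gripper_width'],3),'gf',round(s['gripper_force'],1))
E
python3 -c "
from h import *
to([.55,-.1,.236])"
```

```text
t 1.42 tcp [ 0.3598 -0.4098  0.2477] yaw 135.37 slide [-0.3541  0.0822  0.0117] spin -39.33 F [ 1.   0.2 -0.1] w 0.996 gf 0.0
```

>>> {"method": "servo_tool", "body": {
  "slide": [
    [-0.036,0.008,0],
    [-0.072,0.016,0],
    [-0.108,0.024,0],
    [-0.144,0.032,0],
    [-0.18,0.04,0]
  ],
  "spin": [-4,-8,-12,-16,-20],
  "grip": [0,0,0,0,0]
}}

```text
time_s: 1.83
tcp_pos: [0.4584, -0.2536, 0.2479]
ee_rot: [[-0.416, -0.909, 0.001], [-0.909, 0.416, -0.0], [-0.0, -0.001, -1.0]]
wrist_force: [1.3, -0.9, -0.8]
gripper_width: 0.995
gripper_force: 0.0
```

```bash
python3 -c "
from h import *
to([.55,-.1,.236])"
```

```text
t 1.83 tcp [ 0.4584 -0.2536  0.2479] yaw 155.4 slide [-0.1778 -0.0194  0.012 ] spin -19.3 F [ 1.3 -0.9 -0.8] w 0.995 gf 0.0
```

>>> {"method": "servo_tool", "body": {
  "slide": [
    [-0.036,-0.004,0.002],
    [-0.072,-0.008,0.004],
    [-0.108,-0.012,0.007],
    [-0.144,-0.016,0.01],
    [-0.175,-0.02,0.012]
  ],
  "spin": [-4,-8,-12,-16,-19.3],
  "grip": [0,0,0,0,0]
}}

```text
time_s: 2.25
tcp_pos: [0.5501, -0.1026, 0.2355]
ee_rot: [[-0.092, -0.996, 0.0], [-0.996, 0.092, 0.0], [-0.0, -0.0, -1.0]]
wrist_force: [0.3, 0.4, 0.2]
gripper_width: 0.999
gripper_force: 0.0
```

```bash
cat >> h.py <<'E'
def look(fn,names=('lid_pull','bolt_knob')):
    s=sense();c=snap('wrist',fn)
    for n in names:
        for f in (tip_of,spot_in): print(f.__name__,n,[(np.round(d['point'],4).tolist(),round(d['conf'],2)) for d in f(n,'wrist')[:2]])
    T=np.eye(4);T[:3,:3]=s['ee_rot'];T[:3,3]=s['tcp_pos'];M=T@c['hand_eye']
    return c,M
def px2w(c,M,u,v):
    z=c['depth'][v,u];return (M@[(u-c['cx'])/c['fx']*z,(v-c['cy'])/c['fy']*z,z,1])[:3]
E
python3 - <<'E'
from h import *
to([.55,-.1,.236])
c,M=look('w1.png')
v,u=np.mgrid[:384,:512];z=c['depth'];P=np.stack([(u-c['cx'])/c['fx']*z,(v-c['cy'])/c['fy']*z,z],-1)@M[:3,:3].T+M[:3,3]
np.save('P.npy',P);np.save('I.npy',c['pixels'])
E
```

```text
t 2.25 tcp [ 0.5501 -0.1026  0.2355] yaw 174.74 slide [-0.0026  0.0004 -0.0005] spin 0.04 F [0.3 0.4 0.2] w 0.999 gf 0.0
call lid_pull [([0.6093, -0.0398, 0.0448], 0.75)]
call lid_pull [([0.6148, -0.0395, 0.0522], 0.59)]
call bolt_knob [([0.4979, -0.0312, 0.0248], 0.97)]
call bolt_knob [([0.5929, 0.0442, 0.0538], 0.66), ([0.4989, -0.0111, 0.0282], 0.58)]
```

View pics/w1.png

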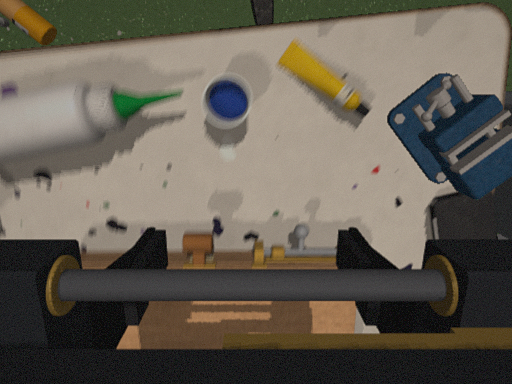

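The wrist picture shows the pull's barrel at (197,243), the knob at (301,230) and the case's front edge at row ~262. Pot, tube and bottle are well in front of them. Next I'll measure knob and barrel from depth.

Run:
```python
import numpy as np
P=np.load('P.npy')
for n,(u0,u1,v0,v1),zmin in (('knob',(288,314,216,250),.024),('pull',(175,222,228,256),.043)):
    Q=P[v0:v1,u0:u1].reshape(-1,3);Q=Q[(Q[:,2]>zmin)&(Q[:,2]<.09)]
    print(n,len(Q),np.round(Q.min(0),4),np.round(Q.max(0),4),np.round(np.median(Q,0),4))
for v in range(218,262,4): print(v,[tuple(np.round(P[v,u]*1000).astype(int)) for u in (185,197,210,301)])
# front edge of lid line at several columns
for u in (175,230,260,290,320,335):
    col=P[235:300,u]; k=np.where((col[:,2]>.047)&(col[:,2]<.056))[0]
    if len(k): print(u,k[0]+235,np.round(col[k[0]],4))
```

```text
knob 338 [ 0.4916 -0.0424  0.0257] [ 0.519  -0.0108  0.0364] [ 0.5037 -0.0293  0.0313]
pull 678 [ 0.5954 -0.0506  0.0435] [ 0.6256 -0.0216  0.0562] [ 0.6104 -0.0414  0.052 ]
218 [(np.int64(633), np.int64(-47), np.int64(-3)), (np.int64(619), np.int64(-46), np.int64(-1)), (np.int64(604), np.int64(-44), np.int64(-2)), (np.int64(500), np.int64(-35), np.int64(-1))]
222 [(np.int64(633), np.int64(-42), np.int64(-1)), (np.int64(619), np.int64(-41), np.int64(-1)), (np.int64(604), np.int64(-40), np.int64(0)), (np.int64(503), np.int64(-42), np.int64(30))]
226 [(np.int64(634), np.int64(-37), np.int64(-2)), (np.int64(620), np.int64(-36), np.int64(-2)), (np.int64(605), np.int64(-35), np.int64(-1)), (np.int64(504), np.int64(-39), np.int64(33))]
230 [(np.int64(623), np.int64(-50), np.int64(44)), (np.int64(611), np.int64(-50), np.int64(45)), (np.int64(598), np.int64(-48), np.int64(45)), (np.int64(504), np.int64(-36), np.int64(36))]
234 [(np.int64(622), np.int64(-49), np.int64(51)), (np.int64(610), np.int64(-47), np.int64(50)), (np.int64(597), np.int64(-46), np.int64(50)), (np.int64(505), np.int64(-31
[... 647 characters left out ...]
13), np.int64(-29), np.int64(48)), (np.int64(606), np.int64(-11), np.int64(12)), (np.int64(505), np.int64(-11), np.int64(32))]
254 [(np.int64(633), np.int64(-13), np.int64(21)), (np.int64(614), np.int64(-25), np.int64(48)), (np.int64(604), np.int64(-13), np.int64(26)), (np.int64(505), np.int64(-3), np.int64(26))]
258 [(np.int64(631), np.int64(-13), np.int64(31)), (np.int64(614), np.int64(-20), np.int64(48)), (np.int64(604), np.int64(-11), np.int64(32)), (np.int64(506), np.int64(-3), np.int64(35))]
175 266 [ 0.6382 -0.0135  0.0493]
230 265 [ 0.5815 -0.0085  0.0474]
260 263 [ 0.5501 -0.0086  0.0488]
290 266 [ 0.5194 -0.0024  0.0489]
320 266 [0.4882 0.0014 0.0472]
335 265 [0.4725 0.0017 0.047 ]
```

Knob centre is (0.504,-0.035,0.029) and pull centre (0.6105,-0.040,0.045). Both match the given heights and their 105 mm spacing plus about 1.5 mm of travel. I'll straddle the knob.

>>> {"method": "servo_tool", "body": {
  "slide": [
    [-0.02,0.017,0.01],
    [-0.042,0.035,0.03],
    [-0.063,0.052,0.06],
    [-0.063,0.052,0.095],
    [-0.063,0.052,0.13]
  ],
  "spin": [0,0,0,0,0],
  "grip": [0.4,0.4,0.4,0.4,0.4]
}}

```text
time_s: 2.92
tcp_pos: [0.503, -0.0372, 0.106]
ee_rot: [[-0.096, -0.995, 0.004], [-0.995, 0.096, 0.001], [-0.001, -0.004, -1.0]]
wrist_force: [0.2, -0.5, -0.8]
gripper_width: 0.704
gripper_force: 0.0
```

Run:
```python
from h import *
to([.504,-.036,.037],174.8)
look('w2.png')
snap('scene');print([(d['point'],d['conf']) for d in tip_of('bolt_knob','scene')])
```

```text
t 2.92 tcp [ 0.503  -0.0372  0.106 ] yaw 174.5 slide [-0.0012 -0.0006  0.069 ] spin -0.3 F [ 0.2 -0.5 -0.8] w 0.704 gf 0.0
call lid_pull [([0.61, -0.0385, 0.0466], 0.91)]
call lid_pull [([0.6079, -0.0457, 0.0512], 0.81)]
call bolt_knob [([0.4988, -0.0317, 0.0274], 0.86)]
call bolt_knob [([0.4978, -0.0099, 0.0274], 0.97)]
[([0.5029, -0.0337, 0.03], 0.61)]
```

View pics/w2.png

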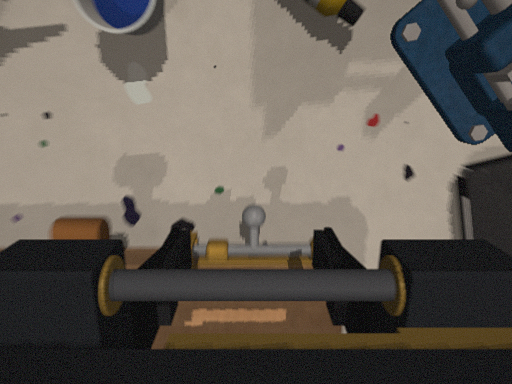

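The knob, at (254,216), sits midway between the fingertips at (182,230) and (320,235). Going down.

>>> {"method": "servo_tool", "body": {
  "slide": [
    [0,0,0.02],
    [0,0,0.04],
    [0,0,0.06],
    [0,0,0.069],
    [0,0,0.069]
  ],
  "spin": [0,0,0,0,0],
  "grip": [0.4,0.4,0.4,0.4,0.4]
}}

```text
time_s: 3.68
tcp_pos: [0.5032, -0.0374, 0.036]
ee_rot: [[-0.097, -0.995, -0.002], [-0.995, 0.097, -0.0], [0.001, 0.002, -1.0]]
wrist_force: [-0.1, -0.3, 0.2]
gripper_width: 0.602
gripper_force: 0.0
```

>>> {"method": "servo_tool", "body": {
  "slide": [
    [0,0,0],
    [0,0,0],
    [0,0,0],
    [0,0,0],
    [0,0,0]
  ],
  "spin": [0,0,0,0,0],
  "grip": [0.85,0.85,0.85,0.85,0.85]
}}

```text
time_s: 4.1
tcp_pos: [0.504, -0.037, 0.0373]
ee_rot: [[-0.096, -0.995, 0.002], [-0.995, 0.096, 0.0], [-0.001, -0.002, -1.0]]
wrist_force: [-0.1, 0.5, -0.5]
gripper_width: 0.306
gripper_force: 0.0
```

>>> {"method": "servo_tool", "body": {
  "slide": [
    [0,0,0],
    [0,0,0],
    [0,0,0],
    [0,0,0],
    [0,0,0]
  ],
  "spin": [0,0,0,0,0],
  "grip": [1,1,1,1,1]
}}

```text
time_s: 4.52
tcp_pos: [0.5035, -0.037, 0.0368]
ee_rot: [[-0.096, -0.995, -0.0], [-0.995, 0.096, -0.0], [0.0, 0.0, -1.0]]
wrist_force: [-0.6, 0.5, 3.7]
gripper_width: 0.158
gripper_force: 30.0
```

>>> {"method": "servo_tool", "body": {
  "slide": [
    [0,0.004,0],
    [0,0.009,0],
    [0,0.014,0],
    [0,0.019,0],
    [0,0.021,0]
  ],
  "spin": [0,0,0,0,0],
  "grip": [1,1,1,1,1]
}}

```text
time_s: 4.93
tcp_pos: [0.4821, -0.035, 0.0368]
ee_rot: [[-0.096, -0.995, 0.0], [-0.995, 0.096, 0.0], [-0.0, -0.0, -1.0]]
wrist_force: [1.5, -1.5, 2.4]
gripper_width: 0.157
gripper_force: 30.0
```

Run:
```python
from h import *
to([.482,-.035,.037],174.8)
for cam in ('wrist','scene','top'):
    snap(cam,cam+'3.png');print(cam,[(np.round(d['point'],4),d['conf']) for d in tip_of('bolt_knob',cam)])
```

```text
t 4.93 tcp [ 0.4821 -0.035   0.0368] yaw 174.51 slide [-0.      0.0001 -0.0002] spin -0.29 F [ 1.5 -1.5  2.4] w 0.157 gf 30.0
wrist [(array([ 0.4828, -0.0315,  0.0262]), 0.6)]
scene [(array([ 0.4843, -0.0313,  0.0329]), 0.58)]
top []
```

View pics/wrist3.png

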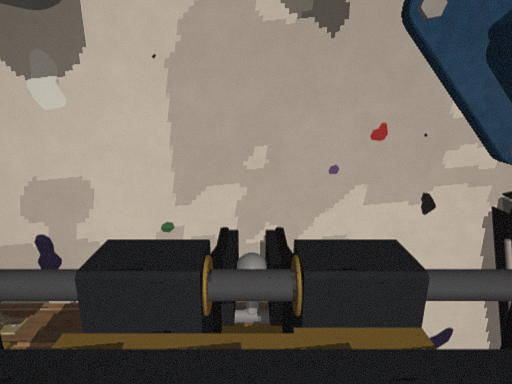

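The ball, at (252,265), is between the pads and moved with them: 21.4 mm drawn against about 2 N. I'll release, rise, and go over the pull.

>>> {"method": "servo_tool", "body": {
  "slide": [
    [0,0,0],
    [0,0,0],
    [0,0,0],
    [0,0,0],
    [0,0,-0.02]
  ],
  "spin": [0,0,0,0,0],
  "grip": [0.4,0.4,0.4,0.4,0.4]
}}

```text
time_s: 5.65
tcp_pos: [0.4799, -0.0355, 0.0536]
ee_rot: [[-0.097, -0.995, -0.008], [-0.995, 0.097, -0.001], [0.002, 0.008, -1.0]]
wrist_force: [0.5, 0.0, -0.3]
gripper_width: 0.45
gripper_force: 0.0
```

>>> {"method": "servo_tool", "body": {
  "slide": [
    [0,0,-0.03],
    [0,0,-0.06],
    [0,-0.03,-0.08],
    [0.0,-0.065,-0.08],
    [0,-0.1,-0.08]
  ],
  "spin": [0,0,0,0,0],
  "grip": [0.3,0.3,0.3,0.3,0.3]
}}

```text
time_s: 6.07
tcp_pos: [0.5839, -0.0445, 0.1388]
ee_rot: [[-0.095, -0.995, 0.004], [-0.995, 0.095, 0.001], [-0.001, -0.004, -1.0]]
wrist_force: [0.6, 1.1, -0.6]
gripper_width: 0.689
gripper_force: 0.0
```

Run:
```python
from h import *
to([.6105,-.040,.051],174.8)
c,M=look('w4.png')
for cam in ('scene','top'):
    snap(cam)
    for n in('bolt_knob','lid_pull'):print(cam,n,[(np.round(d['point'],4),d['conf']) for d in tip_of(n,cam)])
```

```text
t 6.07 tcp [ 0.5839 -0.0445  0.1388] yaw 174.53 slide [-0.0069 -0.0257  0.0879] spin -0.27 F [ 0.6  1.1 -0.6] w 0.689 gf 0.0
call lid_pull [([0.612, -0.0396, 0.0471], 0.73)]
call lid_pull [([0.6088, -0.0318, 0.0493], 0.57)]
call bolt_knob [([0.4775, -0.0318, 0.0252], 0.65)]
call bolt_knob [([0.483, -0.0105, 0.0266], 0.72)]
scene bolt_knob [(array([ 0.4816, -0.0289,  0.0299]), 0.38)]
scene lid_pull [(array([ 0.6128, -0.0361,  0.0466]), 0.5)]
top bolt_knob [(array([ 0.4819, -0.0325,  0.0289]), 0.54), (array([0.457 , 0.1674, 0.1242]), 0.2)]
top lid_pull []
```

View pics/w4.png

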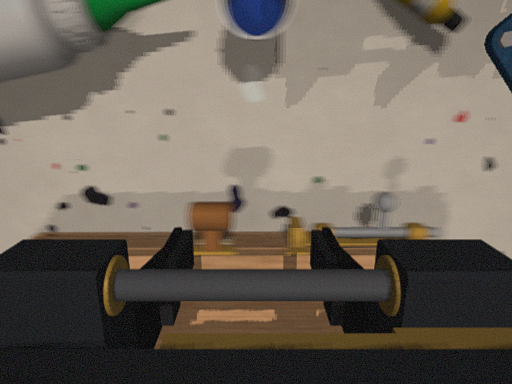

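The picture shows the knob drawn at (385,200), a network estimate of about 22–24 mm from its start, and the pull at (210,214). I'll move over the pull, down, and grip.

>>> {"method": "servo_tool", "body": {
  "slide": [
    [-0.004,-0.013,0.01],
    [-0.007,-0.0265,0.03],
    [-0.007,-0.0265,0.06],
    [-0.007,-0.0265,0.088],
    [-0.007,-0.0265,0.088]
  ],
  "spin": [0,0,0,0,0],
  "grip": [0.4,0.4,0.4,0.4,0.4]
}}

```text
time_s: 7.03
tcp_pos: [0.6049, -0.0405, 0.0431]
ee_rot: [[-0.097, -0.995, -0.012], [-0.995, 0.097, -0.001], [0.002, 0.011, -1.0]]
wrist_force: [-0.5, -0.9, -0.3]
gripper_width: 0.6
gripper_force: 0.0
```

>>> {"method": "servo_tool", "body": {
  "slide": [
    [0,0,0],
    [0,0,0],
    [0,0,0],
    [0,0,0],
    [0,0,0]
  ],
  "spin": [0,0,0,0,0],
  "grip": [1,1,1,1,1]
}}

```text
time_s: 7.45
tcp_pos: [0.6107, -0.0401, 0.0505]
ee_rot: [[-0.095, -0.995, 0.004], [-0.995, 0.095, 0.0], [-0.001, -0.004, -1.0]]
wrist_force: [1.2, 0.2, 1.2]
gripper_width: 0.344
gripper_force: 30.0
```

>>> {"method": "servo_tool", "body": {
  "slide": [
    [0,0,0],
    [0,0,0],
    [0,0,0],
    [0,0,0],
    [0,0,0]
  ],
  "spin": [0,0,0,0,0],
  "grip": [1,1,1,1,1]
}}

```text
time_s: 7.87
tcp_pos: [0.6107, -0.0401, 0.0497]
ee_rot: [[-0.095, -0.995, 0.003], [-0.995, 0.095, 0.0], [-0.0, -0.003, -1.0]]
wrist_force: [2.1, -0.2, 6.0]
gripper_width: 0.34
gripper_force: 30.0
```

```bash
cat > arc.py <<'E'
from h import *
s=sense();R=np.array(s['ee_rot']);yw=np.radians(174.8-90);cx=np.array([np.cos(yw),np.sin(yw),0])
r=.267;a0=np.radians(1.4)
import sys
p0=np.array(s['tcp_pos'])
for a in map(float,sys.argv[1].split(',')):
    t=np.radians(a)+a0
    d=cx*r*(np.cos(a0)-np.cos(t))+np.array([0,0,r*(np.sin(t)-np.sin(a0))])
    print(a,'world',np.round(d,4),'tool',np.round(R.T@d,4))
E
python3 arc.py 2,5,10,15,20,25,30,35,40,45; python3 -c "
from h import *
to([.611,-.04,.051],174.8)"
```

```text
2.0 world [0.     0.0004 0.0093] tool [-0.0004 -0.     -0.0093]
5.0 world [0.0001 0.0016 0.0232] tool [-0.0016 -0.0001 -0.0232]
10.0 world [0.0005 0.0052 0.0463] tool [-0.0052 -0.0001 -0.0462]
15.0 world [0.001  0.0107 0.0689] tool [-0.0108 -0.0002 -0.0689]
20.0 world [0.0017 0.0183 0.0909] tool [-0.0184 -0.0002 -0.0909]
25.0 world [0.0025 0.0277 0.1122] tool [-0.0278 -0.0003 -0.1122]
30.0 world [0.0035 0.0389 0.1326] tool [-0.0391 -0.0003 -0.1326]
35.0 world [0.0047 0.0518 0.1519] tool [-0.0521 -0.0003 -0.1519]
40.0 world [0.006  0.0664 0.17  ] tool [-0.0667 -0.0003 -0.17  ]
45.0 world [0.0075 0.0825 0.1868] tool [-0.0829 -0.0003 -0.1868]
t 7.87 tcp [ 0.6107 -0.0401  0.0497] yaw 174.54 slide [-0.0001 -0.0003 -0.0013] spin -0.26 F [ 2.1 -0.2  6. ] w 0.34 gf 30.0
```

The barrel is held: opening 29.6 mm against its 30 mm length. Starting the lift along the arc, slowly.

>>> {"method": "servo_tool", "body": {
  "slide": [
    [0,0,-0.004],
    [-0.0004,0,-0.009],
    [-0.0008,0,-0.014],
    [-0.0012,0,-0.0185],
    [-0.0016,0,-0.0232]
  ],
  "spin": [0,0,0,0,0],
  "grip": [1,1,1,1,1]
}}

```text
time_s: 8.28
tcp_pos: [0.6107, -0.0389, 0.0709]
ee_rot: [[-0.096, -0.995, 0.002], [-0.995, 0.096, -0.0], [0.0, -0.002, -1.0]]
wrist_force: [7.6, -3.1, -5.7]
gripper_width: 0.341
gripper_force: 30.0
```

Run:
```python
from h import *
to([.6107,-.0385,.0735],174.8)
for cam in ('top','scene'):
    snap(cam)
    for n in('lid_index','lid_pull'):print(cam,n,[(np.round(d['point'],4),d['conf']) for d in tip_of(n,cam)])
```

```text
t 8.28 tcp [ 0.6107 -0.0389  0.0709] yaw 174.51 slide [-0.0004  0.0001 -0.0026] spin -0.29 F [ 7.6 -3.1 -5.7] w 0.341 gf 30.0
top lid_index []
top lid_pull []
scene lid_index [(array([0.4514, 0.1252, 0.0566]), 0.8), (array([0.6356, 0.2263, 0.0428]), 0.75)]
scene lid_pull [(array([ 0.6121, -0.0365,  0.0653]), 0.39), (array([ 5.706e-01, -1.760e-01, -2.000e-04]), 0.25)]
```

>>> {"method": "servo_tool", "body": {
  "slide": [
    [-0.0014,-0.0003,-0.009],
    [-0.003,-0.0006,-0.018],
    [-0.005,-0.0009,-0.0275],
    [-0.007,-0.001,-0.0365],
    [-0.0092,-0.001,-0.0457]
  ],
  "spin": [0,0,0,0,0],
  "grip": [1,1,1,1,1]
}}

```text
time_s: 9.0
tcp_pos: [0.6115, -0.0304, 0.1162]
ee_rot: [[-0.096, -0.995, -0.0], [-0.995, 0.096, -0.001], [0.001, 0.0, -1.0]]
wrist_force: [6.4, -3.0, -6.1]
gripper_width: 0.34
gripper_force: 30.0
```

>>> {"method": "servo_tool", "body": {
  "slide": [
    [-0.003,0,-0.009],
    [-0.006,0,-0.0175],
    [-0.0095,0,-0.026],
    [-0.013,0,-0.035],
    [-0.017,0,-0.0433]
  ],
  "spin": [0,0,0,0,0],
  "grip": [1,1,1,1,1]
}}

```text
time_s: 9.42
tcp_pos: [0.613, -0.014, 0.1597]
ee_rot: [[-0.096, -0.995, -0.001], [-0.995, 0.096, -0.002], [0.002, 0.001, -1.0]]
wrist_force: [6.4, -5.3, -5.7]
gripper_width: 0.341
gripper_force: 30.0
```

Run:
```python
from h import *
to([.6132,-.0124,.1619],174.8)
for cam in ('top','scene'):
    snap(cam)
    for n in('lid_index','lid_pull','lid_hinge','mark_45'):print(cam,n,[(np.round(d['point'],4),d['conf']) for d in tip_of(n,cam)])
```

```text
t 9.42 tcp [ 0.613  -0.014   0.1597] yaw 174.47 slide [-0.0016  0.     -0.0022] spin -0.33 F [ 6.4 -5.3 -5.7] w 0.341 gf 30.0
top lid_index []
top lid_pull []
top lid_hinge []
top mark_45 []
scene lid_index [(array([0.4526, 0.1396, 0.0967]), 0.65), (array([ 0.5665, -0.1709, -0.0047]), 0.49)]
scene lid_pull [(array([ 0.6158, -0.0091,  0.1555]), 0.65)]
scene lid_hinge [(array([0.6343, 0.2256, 0.0426]), 0.78)]
scene mark_45 [(array([0.455 , 0.1689, 0.1247]), 0.63), (array([ 0.4635, -0.1831, -0.003 ]), 0.23)]
```

>>> {"method": "servo_tool", "body": {
  "slide": [
    [-0.0045,0,-0.008],
    [-0.009,0,-0.016],
    [-0.014,0,-0.024],
    [-0.019,0,-0.032],
    [-0.0243,0,-0.0397]
  ],
  "spin": [0,0,0,0,0],
  "grip": [1,1,1,1,1]
}}

```text
time_s: 10.33
tcp_pos: [0.6152, 0.0095, 0.1994]
ee_rot: [[-0.096, -0.995, -0.002], [-0.995, 0.096, -0.003], [0.003, 0.002, -1.0]]
wrist_force: [5.7, -7.4, -3.8]
gripper_width: 0.338
gripper_force: 30.0
```

>>> {"method": "servo_tool", "body": {
  "slide": [
    [-0.006,0,-0.0075],
    [-0.012,0,-0.0145],
    [-0.018,0,-0.0215],
    [-0.0245,0,-0.0285],
    [-0.0308,0,-0.0349]
  ],
  "spin": [0,0,0,0,0],
  "grip": [1,1,1,1,1]
}}

```text
time_s: 10.75
tcp_pos: [0.6179, 0.0397, 0.2346]
ee_rot: [[-0.097, -0.995, -0.003], [-0.995, 0.097, -0.005], [0.005, 0.002, -1.0]]
wrist_force: [5.7, -8.0, -1.6]
gripper_width: 0.343
gripper_force: 30.0
```

>>> {"method": "servo_tool", "body": {
  "slide": [
    [0,0,0],
    [0,0,0],
    [0,0,0],
    [0,0,0],
    [0,0,0]
  ],
  "spin": [0,0,0,0,0],
  "grip": [1,1,1,1,1]
}}

```text
time_s: 11.17
tcp_pos: [0.6179, 0.0397, 0.2346]
ee_rot: [[-0.096, -0.995, -0.002], [-0.995, 0.096, -0.004], [0.004, 0.002, -1.0]]
wrist_force: [4.7, -6.6, -0.0]
gripper_width: 0.339
gripper_force: 30.0
```

```bash
cat > meas.py <<'E'
from h import *
import sys
to([.6182,.0424,.2365],174.8)
s=sense();c=capture('scene')
a=cv2.resize(c['pixels'][120:200,270:370],(800,640),interpolation=cv2.INTER_CUBIC)[:600]
cv2.imwrite('pics/'+sys.argv[1],a)
H=None
for n in('lid_index','lid_pull','lid_hinge','mark_45'):
    print(n,[(np.round(d['point'],4),round(d['conf'],2)) for d in tip_of(n,'scene')[:2]])
# lid plane from depth: orange board points
v,u=np.mgrid[:384,:512];z=c['depth'];P=(np.stack([(u-c['cx'])/c['fx']*z,(v-c['cy'])/c['fy']*z,z],-1)-c['t'])@c['R']
m=(z>0)&(P[...,0]>.50)&(P[...,0]<.74)&(P[...,1]>.06)&(P[...,1]<.21)&(P[...,2]>.06)&(P[...,2]<.25)
Q=P[m];yw=np.radians(84.8);X=Q[:,0]*np.cos(yw)+Q[:,1]*np.sin(yw)
k=np.ones(len(Q),bool)
for _ in range(6):
    p=np.polyfit(X[k],Q[k,2],1);r=Q[:,2]-np.polyval(p,X);k=abs(r)<.004
print('lid plane deg',-np.degrees(np.arctan(p[0])),k.sum(),len(Q))
for z0 in (.045,.044): pass
print('from tcp rise', np.degrees(np.arcsin((.045+s['tcp_pos'][2]-.0500-.0385)/.267))-1.4)
E
python3 meas.py s5.png
```

```text
t 11.17 tcp [0.6179 0.0397 0.2346] yaw 174.47 slide [-0.0027 -0.     -0.0019] spin -0.33 F [ 4.7 -6.6 -0. ] w 0.339 gf 30.0
lid_index [(array([0.4565, 0.1607, 0.1252]), 0.81)]
lid_pull [(array([0.6212, 0.0408, 0.2294]), 0.61)]
lid_hinge [(array([0.6355, 0.2243, 0.0417]), 0.86)]
mark_45 [(array([0.4562, 0.1699, 0.1221]), 0.71), (array([ 6.243e-01,  1.063e-01, -1.000e-04]), 0.68)]
lid plane deg 43.37278367131713 6564 6606
from tcp rise 44.30124010833462
```

View pics/s5.png

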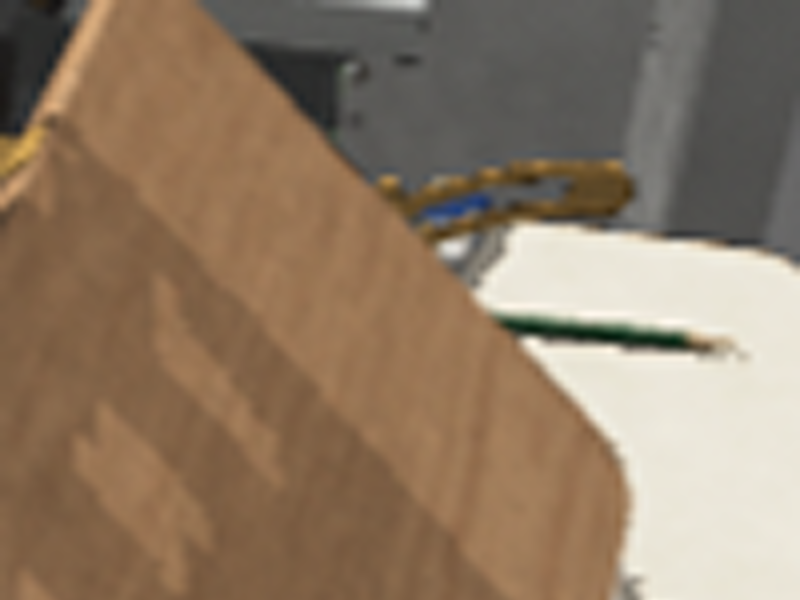

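The crop shows the lid raised, with the quadrant's free end at (600,190) and the pin hidden behind the lid's edge near (390,190). Estimates run from 43.4 to 44.3 degrees. I'll check the depth bias and look from the top camera.

```bash
cat > meas2.py <<'E'
from h import *
import sys
yw=np.radians(84.8)
for cam in ('scene','top'):
    c=capture(cam)
    v,u=np.mgrid[:384,:512];z=c['depth'];P=(np.stack([(u-c['cx'])/c['fx']*z,(v-c['cy'])/c['fy']*z,z],-1)-c['t'])@c['R']
    def fit(x0,x1,y0,y1,z0,z1):
        m=(z>0)&(P[...,0]>x0)&(P[...,0]<x1)&(P[...,1]>y0)&(P[...,1]<y1)&(P[...,2]>z0)&(P[...,2]<z1)
        Q=P[m]
        if len(Q)<100: return None
        A=np.c_[Q[:,0]*np.cos(yw)+Q[:,1]*np.sin(yw),Q[:,0]*np.sin(yw)-Q[:,1]*np.cos(yw),np.ones(len(Q))];k=np.ones(len(Q),bool)
        for _ in range(8):
            p=np.linalg.lstsq(A[k],Q[k,2],rcond=None)[0];k=abs(Q[:,2]-A@p)<.004
        # TLS
        q=A[k][:,:2];B=np.c_[q,Q[k,2]];n=np.linalg.svd(B-B.mean(0),full_matrices=False)[2][2];n*=np.sign(n[2])
        return np.round([np.degrees(np.arctan2(n[0],n[2])),np.degrees(n[1]),B.mean(0)[0],B.mean(0)[2],k.sum()],3)
    print(cam,'lid',fit(.48,.76,.03,.22,.06,.26),'table',fit(.35,.95,-.25,.33,-.015,.015))
    for n in('lid_index','mark_45'): print(n,[(np.round(d['point'],4),round(d['conf'],2)) for d in tip_of(n,cam)[:2]])
    if cam=='top':
        R,t=c['R'],c['t'];
        q=R@np.array([.456,.168,.123])+t;uu,vv=int(c['fx']*q[0]/q[2]+c['cx']),int(c['fy']*q[1]/q[2]+c['cy']);print(uu,vv)
        cv2.imwrite('pics/'+sys.argv[1],cv2.resize(c['pixels'][vv-28:vv+28,uu-35:uu+35],(700,560),interpolation=cv2.INTER_CUBIC))
E
python3 meas2.py t6.png
```

```text
scene lid [ 4.3365e+01 -4.9000e-02  1.9100e-01  1.4300e-01  8.3280e+03] table [ 1.0000e-03 -2.7000e-02  1.1800e-01  0.0000e+00  2.2509e+04]
lid_index [(array([0.4536, 0.1634, 0.1266]), 0.84)]
mark_45 [(array([0.4582, 0.1716, 0.1252]), 0.73)]
top lid [ 4.3324e+01 -4.0000e-03  1.8900e-01  1.4600e-01  2.9020e+03] table [-5.2000e-02 -1.7000e-02  1.0000e-02 -0.0000e+00  1.9226e+04]
lid_index [(array([0.4587, 0.1663, 0.1265]), 0.57)]
mark_45 [(array([0.4575, 0.1665, 0.1229]), 0.76)]
192 246
```

View pics/t6.png

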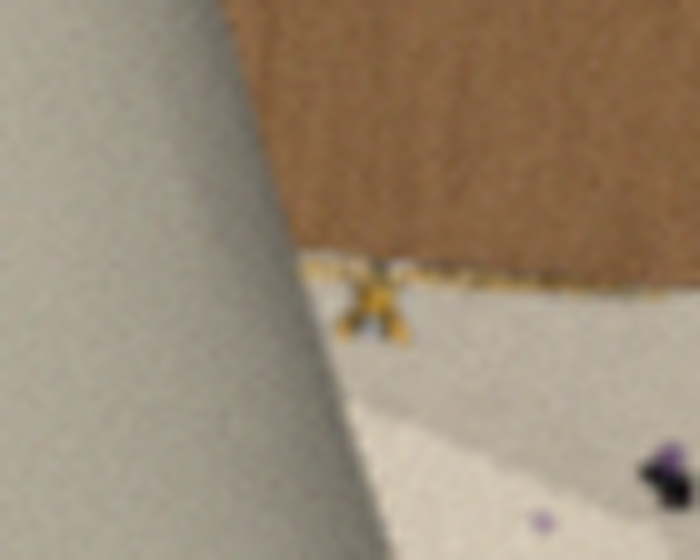

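Wing nut at (375,300) in the crop. The lid plane from both cameras reads 43.35 degrees, with the table reading level within 0.05. I'll raise it by another 1.6 degrees.

>>> {"method": "servo_tool", "body": {
  "slide": [
    [-0.002,0,-0.002],
    [-0.004,0,-0.004],
    [-0.0053,0,-0.0052],
    [-0.0053,0,-0.0052],
    [-0.0053,0,-0.0052]
  ],
  "spin": [0,0,0,0,0],
  "grip": [1,1,1,1,1]
}}

```text
time_s: 12.13
tcp_pos: [0.6184, 0.0449, 0.2396]
ee_rot: [[-0.096, -0.995, -0.002], [-0.995, 0.096, -0.004], [0.005, 0.002, -1.0]]
wrist_force: [4.1, -7.5, -1.9]
gripper_width: 0.343
gripper_force: 30.0
```

```bash
python3 meas2.py t7.png; python3 meas.py s7.png
```

```text
scene lid [ 4.490e+01 -5.300e-02  1.940e-01  1.450e-01  8.138e+03] table [ 2.0000e-03 -2.5000e-02  1.1800e-01  0.0000e+00  2.2528e+04]
lid_index [(array([0.4561, 0.1642, 0.1302]), 0.76)]
mark_45 [(array([0.4575, 0.1699, 0.128 ]), 0.73)]
top lid [4.4869e+01 1.6000e-02 1.9500e-01 1.4500e-01 2.9140e+03] table [-5.0000e-02 -1.3000e-02  9.0000e-03 -0.0000e+00  1.9352e+04]
lid_index [(array([ 5.627e-01, -1.733e-01, -5.000e-04]), 0.71), (array([0.4579, 0.17  , 0.1302]), 0.57)]
mark_45 [(array([0.4555, 0.1683, 0.1246]), 0.7)]
192 246
t 12.43 tcp [0.6184 0.0449 0.2396] yaw 174.46 slide [ 0.0025 -0.      0.0031] spin -0.34 F [ 4.  -6.4  0.4] w 0.342 gf 30.0
lid_index [(array([0.4528, 0.1665, 0.1274]), 0.66), (array([0.6201, 0.0453, 0.2364]), 0.26)]
lid_pull [(array([0.6198, 0.0494, 0.2303]), 0.52)]
lid_hinge [(array([0.6372, 0.2251, 0.0419]), 0.83)]
mark_45 [(array([0.4566, 0.1683, 0.1259]), 0.97)]
lid plane deg 44.89702852172732 6532 6599
from tcp rise 45.85858583759543
```

>>> {"method": "servo_tool", "body": {
  "slide": [
    [0,0,0],
    [0,0,0],
    [0,0,0],
    [0,0,0],
    [0,0,0]
  ],
  "spin": [0,0,0,0,0],
  "grip": [1,1,1,1,1]
}}

```text
time_s: 13.1
tcp_pos: [0.6184, 0.0449, 0.2396]
ee_rot: [[-0.097, -0.995, -0.002], [-0.995, 0.097, -0.004], [0.005, 0.002, -1.0]]
wrist_force: [4.2, -7.2, -1.2]
gripper_width: 0.343
gripper_force: 30.0
```

```bash
python3 meas2.py t8.png | grep -v mark
python3 - <<'E'
from h import *
capture('scene')
for n in ['bolt_knob','relief_bottle','paint_tube','paint_pot']: print(n,[(np.round(d['point'],3),round(d['conf'],2)) for d in tip_of(n,'scene')[:1]])
to([.6184,.0449,.2396],174.46)
E
```

```text
scene lid [ 4.4894e+01 -5.5000e-02  1.9400e-01  1.4500e-01  8.1430e+03] table [-1.0000e-03 -1.9000e-02  1.1800e-01  0.0000e+00  2.2555e+04]
lid_index [(array([0.4561, 0.1631, 0.1246]), 0.71)]
top lid [4.4886e+01 8.0000e-03 1.9500e-01 1.4500e-01 2.9230e+03] table [-3.2000e-02 -1.7000e-02  9.0000e-03 -0.0000e+00  1.9349e+04]
lid_index [(array([0.4621, 0.1669, 0.1318]), 0.88)]
192 246
bolt_knob [(array([ 0.482, -0.032,  0.029]), 0.61)]
relief_bottle [(array([ 0.716, -0.179,  0.006]), 0.87)]
paint_tube [(array([ 0.466, -0.184, -0.002]), 0.69)]
paint_pot [(array([ 0.568, -0.17 , -0.001]), 0.77)]
t 13.65 tcp [0.6184 0.0449 0.2396] yaw 174.46 slide [ 0. -0.  0.] spin 0.0 F [ 4.2 -7.2 -1.4] w 0.337 gf 30.0
```

Lid steady at 44.9 degrees, bolt drawn, bottle, tube and pot where they were. Handing in.

```bash
python3 -c "
from station import *
print(finish_job())"
```

```text
the job is handed in; nothing more can be done
None
```

I drew the bolt about 21 mm, clear of the staple, and the arm is holding the lid by its pull at about 44.9°, with the pin at the 45° line; the bottle, tube and pot were not touched, and the job was handed in at about 13.7 s with no verdict returned.

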